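# Clamp a label roll with a travelling knob

## Robot

A 6-joint arm with a two-finger parallel gripper is mounted at the origin on a cart in front of the work surface, level with it; the furniture and walls round the work are solid. World frame = base frame: x ahead of the robot, y to its left, z up, the work surface at z = 0. Lengths are in m, angles in rad, forces in N, time in s.
With the tool pointing down it reaches from about 0.375 to 0.9 m from the base axis. Payload 3.1 kg.
Tool frame: the origin (TCP) lies between the finger pads, 19 mm behind the fingertips; this is the grasp point; z points along the fingers, y is the line along which they close (so a half turn about z gives the same grasp; the last joint's range is limited). The gripper opens to 85 mm and grips with 20 to 120 N. Pads are 22 mm wide; open, the fingers measure 114 mm over their backs; the gripper's body (76 mm by 85 mm) begins 54 mm behind the grasp point. The pads swing forward as they close: fully open they stand 13 mm farther back than shut.
Start: joints at [-1.361, 0.527, 1.433, -0, 1.181, -0.178], TCP at [0.236, -0.579, 0.25] pointing down, gripper open.
Joint ranges: [-3.08, 3.08], [-0.75, 2.2], [0.22, 2.44], [-1.43, 4.57], [0, 2.65], [-2.85, 2.85]. Speed limits (rad/s): [2.79, 2.79, 3.14, 3.14, 3.14, 3.14].

## Interface

Orientations are given as a unit quaternion [w, x, y, z].
In Python, from workcell import ctrl, camera, camera_model, models gives the robot as it stands.
- The arm moves only by the tool drive_tool, never from a script. Its argument "deltas" is text: rows parted by semicolons, each of 7 numbers parted by spaces: the finger opening in m, from 0 to 0.0854, then the shift along the tool's x, y, z in m, then the turn, a rotation vector about the tool's x, y, z in rad. A call has 1 to 20 rows; each row shifts and turns the commanded pose from where the row before left it, along the tool's axes as they then stand; what a row does not reach is not made up. A row lasts 1/10 s, in which the tool goes at most 50 mm and 8.59 degrees, less where a joint would pass 70% of its speed; a pose out of reach is approached as far as the arm can. A call is refused whole if a number of a shift passes 0.05 or a number of a turn 0.15, either way. A call with a gripper value outside its range is refused whole. The fingers move at their own pace and stop on an object; "grip_force" is the grip in N (left out, the last holds). Time passes only in rows, so rows that do not move let the fingers close. It gives the time, the measured TCP pose, the force, the opening and the grip force at its end, in the units of the state.
- ctrl.sense(): the state, without advancing time (a new reading comes with each control period).
- camera(name): name is "scene" or "top"; returns the picture (384x512x3 uint8, red, green, blue); there is no depth.
- camera_model(name): a dict with "K" (3x3 intrinsics, pixels), "rvec" (rotation vector, rad) and "tvec" (3), from world to camera coordinates, as OpenCV has them. Camera axes: x right, y down, z forward; pixel columns grow to the right and rows downward; lengths in m; the calibration is good to about 2 mm. A picture is of the moment at which its call begins. camera_model takes no time and is no camera call.
- ctrl.hand_in(): hands the job in; it is judged then, once.
Trained networks look in the newest picture that a camera, given by its name, has taken for a name from the list of things; names that differ only in an ending like _2 or _b are one class to them, and where a whole thing is asked for, a point or a joint stands for the part that bears it (a point fixed in the world has none). Each returns a list of dicts, best first, with "confidence" (0 to 1); they miss things now and then, are a little off and sometimes report something else, mostly with a low value. They report only what shows in the picture. A call takes as long as a camera call. They do not tell look-alikes from the thing itself.
- models.search_frame(name, camera): "at" ([column, row] in pixels, amid what is visible of it).
- models.mark_of(name, camera): "at" ([column, row] in pixels: a listed point, or the origin of a listed thing).
The state is a dict: "clock": time; "joints": joint angles; "qvel": joint speeds; "effort": joint torques, N m; "position": TCP position; "orientation": TCP orientation; "wrist_force": force on the tool from outside, world axes, zero at the start; "wrist_torque": the same for the moment, N m; "grip_width": opening from 0.0 (shut) to 1.0 (fully open); "finger_force": force on a finger pad.
Only numpy, scipy, OpenCV 4.12 (cv2) and the standard library are available. Lean on these libraries where they do the work, as an engineer would, in place of code of your own. Each camera call takes 0.05 s, during which the arm holds its last target. There are 200 camera calls.

## Task

Stand the smaller of the two label rolls on the near part of the desk on the bed of the roll clamp, snug in the V stop, and let it go. Then turn the knob on the carriage clockwise, following it as it travels along, until the sprung pad holds the roll in the V with about 11 newtons; never press the roll with more than 20 newtons. Work the carriage by its knob only, and leave the larger roll where it stands.

Things in the scene. Friction and masses are not known exactly. Their poses are not given: they have to be found in the camera images.
- roll_clamp: Fixed desk clamp for label rolls: grey bed plate 250 x 110 mm, its top 8 mm above the table. Origin at table height on the mid-line (y = 0); the carriage slides along local +x, plate from x = -115 to +135 mm, V stop at the +x end. Between V and carriage the bed is bare; guide rails 15 mm high lie under the carriage.
- v_seat (a point): Centre of the small roll's underside when seated: on the bed top (z = 8 mm), x = 72 mm of the clamp, same axes. The V stop has two upright rubber faces at 45 degrees opening to -x, imaginary apex 43 mm ahead of this point, 40 mm high from the table, arms ending 13 mm ahead of this point and 28 mm to either side.
- carriage: Carriage: block, knob and, on its +x side, a ram with sprung flat pad 44 mm wide, 14 to 38 mm above table. Origin at table height under the knob, axes as the clamp; starts at clamp x = -36 mm. The ram setting is not known: pad face 55 to 63 mm ahead of the origin, 16 to 24 mm short of a seated roll. Pad spring 3.5 N/mm, 8 mm. Stays where left; a straight push under 20 N does not move it.
- carriage_block: The aluminium block of the carriage, 60 x 64 mm, top 36 mm above the table, same origin and axes as the carriage. Not to be pushed.
- knob_grip (a point): On the knob's vertical axis, 64 mm above table, where the TCP grips from above. Black upright bar 42 mm long (point x), 13 thick (point y), 42 to 70 mm above table, on a 36 mm disc; starts along the clamp's x. Clockwise from above drives carriage and knob 8 mm per rad to the V. It has 0.15 N m of friction; each newton of pad force adds 0.008 N m (0.22 N m per rad past touch). Regrip at will.
- small_roll: The smaller white label roll, 60 mm diameter, 40 mm high, standing upright, about 0.11 kg, origin at the centre of its underside, z up; loose on the table.
- large_roll: The larger white label roll, 72 mm diameter, 58 mm high, standing; origin at the centre of its underside. Stays where it is.
There are look-alikes about, which are no part of the job. Leave any pink look-alike of the small_roll alone.

How it is judged:
On the way, in this order (a step that is already met when the one before it is completed fails the run):
1. the small roll stands on the bed in the V stop, let go (x of small_roll in the frame of roll_clamp between 0.066 and 0.0775 m and y of small_roll in the frame of roll_clamp between -0.004 and 0.004 m and z of small_roll in the frame of roll_clamp between 0.005 and 0.011 m and angle between small_roll's own z axis and vertical below 0.06 rad and linear speed of small_roll below 0.01 m/s and contact force between the fingers and small_roll below 0.1 N), for 0.2 s.
2. the pad holds the roll in the V with 7 to 15 N (x of small_roll in the frame of roll_clamp between 0.066 and 0.0775 m and y of small_roll in the frame of roll_clamp between -0.004 and 0.004 m and z of small_roll in the frame of roll_clamp between 0.005 and 0.011 m and angle between small_roll's own z axis and vertical below 0.06 rad and contact force between carriage and small_roll between 7 and 15 N), for 0.2 s.
At the end, for the whole second after the job is handed in: The small roll stands upright (within 0.06 rad) on the bed, seated in the V (its axis at x = 66 to 77.5 mm and within 4 mm of the mid-line), released and at rest, the pad pressing it with 7 to 15 N, the large roll within 15 mm of where it stood (all of step 2 and linear speed of small_roll below 0.01 m/s and contact force between the fingers and small_roll below 0.1 N and distance of large_roll from where it was at the start of the episode below 0.015 m); the robot touches nothing.
It fails at once if the roll is pressed by the pad with more than 20 N (contact force between carriage and small_roll above 20 N).
It fails at once if the robot pushes the carriage block with more than 5 N (contact force between the arm and carriage_block above 5 N).
It fails at once if the gripper pushes the carriage block with more than 5 N (contact force between the fingers and carriage_block above 5 N).
It fails at once if the large roll is moved by more than 15 mm (distance of large_roll from where it was at the start of the episode above 0.015 m).
It also fails if it takes over 72 s, if anything falls off the work surface, if the arm or the gripper's body presses on something with over 40 N, if the wrist force passes 120 N, or if a joint passes its speed limit or range.

## Working session

There is one attempt and no reset: what is moved stays moved. The work goes in short steps, Python scripts to look and compute and a tool call to move; the robot and the scene stay as the last step left them, time stands still between calls to the robot, and variables do not carry over. Pictures are saved under pics/ and viewed, at most 10 in all, crops included, and the job is handed in when it is done.

Besides the shell and the picture viewer there is one more tool, called after "Emit:" by a JSON object that holds its "method" and its "body", one argument or row to a line. drive_tool: Moves the arm, as the interface text tells. Its arguments: {"type":"object","properties":{"deltas":{"type":"string"},"grip_force":{"type":"number"}},"required":["deltas"]}

```bash
mkdir -p pics; cat > h.py <<'E'
import numpy as np, cv2
from workcell import ctrl, camera, camera_model, models
def px2w(cam,uv,z):
    m=camera_model(cam);R=cv2.Rodrigues(np.array(m["rvec"],float))[0];t=np.array(m["tvec"],float).ravel()
    d=R.T@np.linalg.inv(np.array(m["K"]))@np.array([uv[0],uv[1],1.]);c=-R.T@t
    return c+d*(z-c[2])/d[2]
def w2px(cam,p):
    m=camera_model(cam)
    return cv2.projectPoints(np.array(p,float).reshape(-1,3),np.array(m["rvec"],float),np.array(m["tvec"],float),np.array(m["K"],float),None)[0].reshape(-1,2)
def save(im,f,s=1):
    cv2.imwrite("pics/"+f,cv2.resize(im[...,::-1],None,fx=s,fy=s,interpolation=cv2.INTER_CUBIC))
E
python3 - <<'E'
from h import *
a=camera("top");b=camera("scene")
save(a,"top0.png",1.5);save(b,"scene0.png",1.5)
zs={"small_roll":0,"large_roll":0,"roll_clamp":0,"v_seat":.008,"carriage":0,"knob_grip":.064}
for n,z in zs.items():
  for c in("top","scene"):
    for d in models.mark_of(n,c)[:4]: print(n,c,np.round(d["at"],1),round(d["confidence"],2),px2w(c,d["at"],z).round(4))
s=ctrl.sense();print({k:np.round(v,3) for k,v in s.items()})
for c in("top","scene"):
  m=camera_model(c);R=cv2.Rodrigues(np.array(m["rvec"],float))[0];print(c,(-R.T@np.array(m["tvec"]).ravel()).round(3))
E
```

```text
small_roll top [279.4 235.2] 0.93 [ 0.4732 -0.1356  0.    ]
small_roll top [321.5 231. ] 0.8 [ 0.4808 -0.2333  0.    ]
small_roll top [361.9 185.8] 0.8 [ 0.5842 -0.3322  0.    ]
small_roll top [249.8 199.5] 0.57 [ 0.5575 -0.0689  0.    ]
small_roll scene [295.  200.5] 0.91 [ 0.4725 -0.23    0.    ]
small_roll scene [273.5 217.9] 0.9 [ 0.4883 -0.1375  0.    ]
small_roll scene [273.5 167. ] 0.83 [ 0.5963 -0.3417  0.    ]
small_roll scene [265.  245.3] 0.82 [ 0.4588 -0.0387  0.    ]
large_roll top [310.6 174.3] 0.88 [ 0.614 -0.213  0.   ]
large_roll scene [243.7 185.9] 0.72 [ 0.6237 -0.2167  0.    ]
roll_clamp top [169.4 214.7] 0.81 [0.526  0.1187 0.    ]
roll_clamp scene [204.7 278.2] 0.92 [0.5226 0.1195 0.    ]
v_seat scene [232.6 283.3] 0.65 [0.4584 0.1069 0.008 ]
carriage top [166.4 199.8] 0.78 [0.561  0.1258 0.    ]
carriage scene [191.3 274. ] 0.6 [0.5552 0.1243 0.    ]
carriage scene [236. 284.] 0.28 [0.4549 0.0988 0.    ]
knob_grip top [163.  196.9] 0.72 [0.561  0.1191 0.064 ]
knob_grip scene [185.6 253.2] 0.58 [0.5617 0.1279 0.064 ]
{'clock': np.float64(0.7), 'joints': array([-1.361,  0.527,  1.433, -0.   ,  1.181, -0.178]), 'qvel': array([ 0.   , -0.001,  0.002,  0.001, -0.001,  0.   ]), 'effort': array([-1.0000e-03, -4.4217e+01, -1.7838e+01, -0.0000e+00,  1.0000e-03,
       -0.0000e+00]), 'position': array([ 0.236, -0.579,  0.25 ]), 'orientation': array([ 0.   ,  0.981,  0.193, -0.   ]), 'wrist_force': array([-0.238,  0.19 ,  0.699]), 'wrist_torque': array([-0.017, -0.035, -0.004]), 'finger_force': np.float64(0.0), 'grip_width': np.float64(0.999)}
top [ 0.468 -0.074  0.913]
scene [0.097 0.664 0.755]
```

View pics/top0.png

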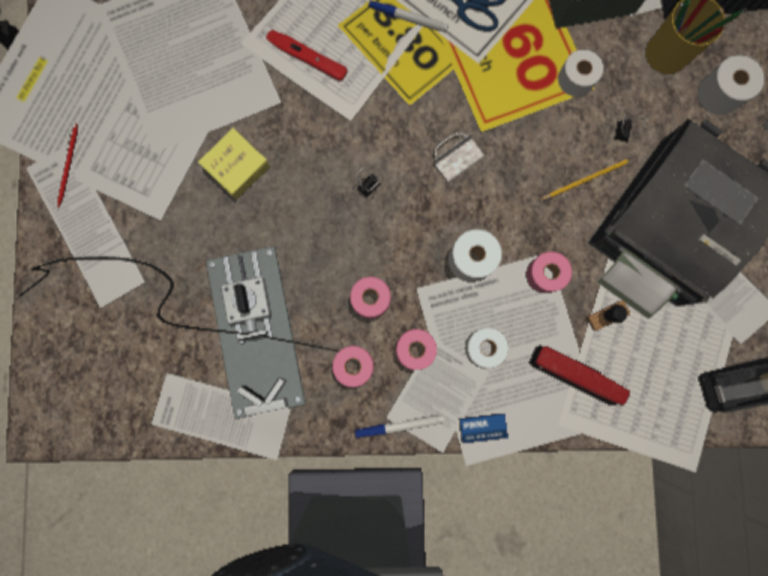

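View pics/scene0.png

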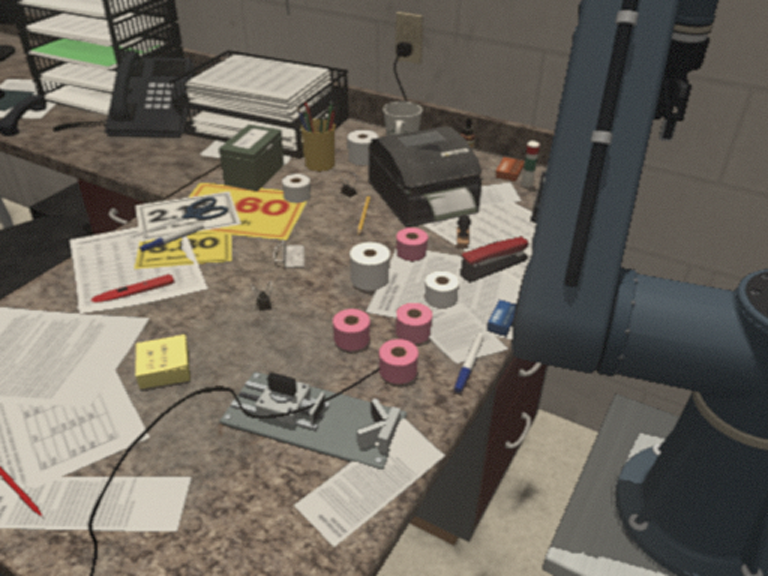

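Both pictures show the same layout. Positions are in top-picture pixels:
- **Candidates for the small roll:** white near roll at (325,232), and pink ones at (247,199), (235,245), (278,233) and (367,181).
- **Other white rolls:** the taller large roll at (317,169), and two far-off ones at (389,45) and (493,52).
- **Choice:** the white near roll at (325,232).
- **Clamp:** around (170,222), with its V towards the robot.

Next I'll measure it more closely and check the choice in a crop.

```bash
python3 - <<'E'
from h import *
a=camera("top")
# white roll top ellipse
hsv=cv2.cvtColor(a,cv2.COLOR_RGB2HSV)
g=cv2.cvtColor(a,cv2.COLOR_RGB2GRAY)
crop=a[205:260,295:355]
big=cv2.resize(crop,None,fx=7,fy=7,interpolation=cv2.INTER_CUBIC)
clamp=cv2.resize(a[155:290,125:215],None,fx=4,fy=4,interpolation=cv2.INTER_CUBIC)
H=max(big.shape[0],clamp.shape[0]);c=np.zeros((H,big.shape[1]+clamp.shape[1],3),np.uint8)
c[:clamp.shape[0],:clamp.shape[1]]=clamp;c[:big.shape[0],clamp.shape[1]:]=big
save(c,"crop1.png")
# plate
for p in [(150,240),(190,240),(165,250),(190,262),(145,200)]: print(p,a[p[1],p[0]],hsv[p[1],p[0]])
for cx,cy in [(325,232),(317,169)]:
  print(g[cy-2,cx-24:cx+24:2])
E
```

```text
(150, 240) [114 117 113] [ 53   9 117]
(190, 240) [115 120 116] [ 66  11 120]
(165, 250) [115 120 115] [ 60  11 120]
(190, 262) [118 124 119] [ 65  12 124]
(145, 200) [113 117 113] [ 60   9 117]
[164 161 164 167 159 100 196 202 201 189 166 168 161  93  59 174 201 201
 199 169 158 161 167 175]
[ 89  87  92  69 103 197 202 202 201 199 104  49  48  50  51 138 201 202
 202 202 196 116 104 106]
```

View pics/crop1.png

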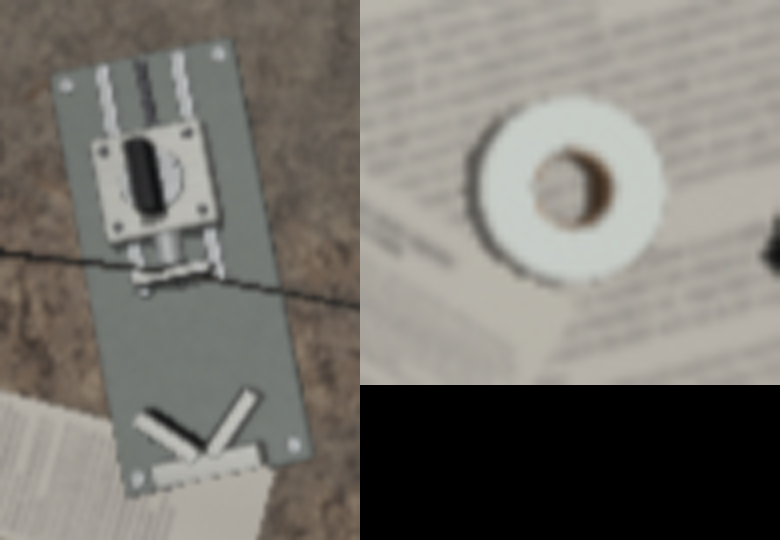

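The crop shows the small white roll (ring centred at px (325.4,232.1), about 26 px across, so about 60 mm). It also shows the clamp: knob bar along its length, V towards the robot, and a thin cable crossing between carriage and V. Next: rectified plate fit, roll fit and cable height.

```bash
cat >> h.py <<'E'
def tri(u1,u2):
    Ps=[]
    for c in("top","scene"):
        m=camera_model(c);Ps.append(np.array(m["K"])@np.c_[cv2.Rodrigues(np.array(m["rvec"],float))[0],np.array(m["tvec"]).reshape(3,1)])
    X=cv2.triangulatePoints(Ps[0],Ps[1],np.array(u1,float).reshape(2,1),np.array(u2,float).reshape(2,1)).ravel();return X[:3]/X[3]
def rect(cam,im,z,x0,y0,w,h,s):  # image col=-y from y0 , row=-x from x0
    W=np.array([[x0,y0],[x0,y0-w],[x0-h,y0-w],[x0-h,y0]])
    src=w2px(cam,np.c_[W,np.full(4,z)]).astype(np.float32)
    dst=np.array([[0,0],[w/s,0],[w/s,h/s],[0,h/s]],np.float32)
    return cv2.warpPerspective(im,cv2.getPerspectiveTransform(src,dst),(int(w/s),int(h/s)),flags=cv2.INTER_CUBIC)
E
python3 - <<'E'
from h import *
ims={c:camera(c) for c in("top","scene")}
for c,im in ims.items():
    r=rect(c,im,.008,.70,.25,.25,.35,.0005)
    f=r.astype(int);gs=f[...,1]*2-f[...,0]-f[...,2]
    m=((gs>3)&(f[...,1]>85)&(f[...,1]<160)).astype(np.uint8)
    m=cv2.morphologyEx(m,cv2.MORPH_OPEN,np.ones((7,7)))
    m=cv2.morphologyEx(m,cv2.MORPH_CLOSE,np.ones((15,15)))
    cs=max(cv2.findContours(m,cv2.RETR_EXTERNAL,cv2.CHAIN_APPROX_NONE)[0],key=cv2.contourArea)
    (u,v),(w,h),an=cv2.minAreaRect(cs)
    b=cv2.boxPoints(((u,v),(w,h),an));bw=np.c_[.70-b[:,1]*.0005,.25-b[:,0]*.0005]
    print(c,"plate centre",.70-v*.0005,.25-u*.0005,"size",w*.0005,h*.0005,bw.round(4).tolist())
    # roll tops
    for nm,z,x,y,D in(("small",.04,.473,-.233,.06),("large",.058,.614,-.213,.072)):
        r=rect(c,im,z,x+.07,y+.07,.14,.14,.0005)
        g=r.astype(int);m=((g.min(2)>178)&(g[...,1]>=g[...,0]-3)).astype(np.uint8)
        m=cv2.morphologyEx(m,cv2.MORPH_OPEN,np.ones((7,7)))
        cs=max(cv2.findContours(m,cv2.RETR_EXTERNAL,cv2.CHAIN_APPROX_NONE)[0],key=cv2.contourArea)
        (u,v),d,_=cv2.fitEllipse(cs);print(c,nm,round(x+.07-v*.0005,4),round(y+.07-u*.0005,4),np.array(d).round(1)*.0005)
print("cable end",tri((335/1.5,350/1.5),(380/1.5,371/1.5)))
print("cable left bend",tri((100/1.5,258/1.5),(140/1.5,420/1.5)))
E
```

```text
top plate centre 0.5118480834960937 0.11689338684082032 size 0.2521988983154297 0.11109528350830078 [[0.6255999803543091, 0.19470000267028809], [0.6460000276565552, 0.08550000190734863], [0.39809998869895935, 0.03909999877214432], [0.37770000100135803, 0.14830000698566437]]
top small 0.4792 -0.2345 [0.0564 0.0565]
top large 0.6173 -0.2206 [0.06765 0.06845]
scene plate centre 0.5126411743164062 0.11872894287109376 size 0.25233326721191407 0.11507410430908203 [[0.6255999803543091, 0.19920000433921814], [0.6474000215530396, 0.08619999885559082], [0.39969998598098755, 0.03830000013113022], [0.37779998779296875, 0.15119999647140503]]
scene small 0.4796 -0.2351 [0.0535 0.0552]
scene large 0.6182 -0.2212 [0.0637  0.06595]
cable end [ 0.47674694 -0.00861502  0.00979474]
cable left bend [0.62033696 0.31060693 0.11831129]
```

Fits:
- **Plate:** centred at about (0.512, 0.117), measured at 252 x 111 mm, clamp +x heading −169.3°.
- **Seat:** (0.451, 0.106).
- **Knob:** (0.557, 0.126).
- **Small roll:** (0.4794, −0.2348).

I'll point tool x along clamp +x. Closing along clamp y keeps the fingers clear of the V, and it leaves j6 about 4 rad for turning the knob in one grip.

Emit:
{"method": "drive_tool", "body": {
  "deltas": "0.085 0 0 0 0 0 -0.147;0.085 0 0 0 0 0 -0.147;0.085 0 0 0 0 0 -0.147;0.085 0 0 0 0 0 -0.147;0.085 0 0 0 0 0 -0.147;0.085 0 0 0 0 0 -0.147;0.085 0 0 0 0 0 -0.147;0.085 0 0 0 0 0 -0.147;0.085 0 0 0 0 0 -0.147;0.085 0 0 0 0 0 -0.147;0.085 0 0 0 0 0 -0.147;0.085 0 0 0 0 0 -0.147;0.085 0 0 0 0 0 -0.147;0.085 0 0 0 0 0 -0.147;0.085 0 0 0 0 0 -0.147;0.085 0 0 0 0 0 -0.147;0.085 0 0 0 0 0 -0.147;0.085 0 0 0 0 0 -0.147;0.085 0 0 0 0 0 -0.147;0.085 0 0 0 0 0 -0.147"
}}

```text
clock: 2.85
position: [0.2885, -0.5599, 0.2449]
orientation: [-0.041, -0.043, 0.998, -0.015]
wrist_force: [0.7, -0.5, -1.0]
grip_width: 0.994
finger_force: 0.0
```

```bash
cat >> h.py <<'E'
from scipy.spatial.transform import Rotation as Ro
U=np.array([np.cos(np.radians(-169.32)),np.sin(np.radians(-169.32)),0]);V=np.array([-U[1],U[0],0])
O=np.array([.5218,.1191,0])
def cl(x,y,z): return O+U*x+V*y+[0,0,z]
def st(target=None):
    s=ctrl.sense();q=s["orientation"];R=Ro.from_quat([q[1],q[2],q[3],q[0]])
    X=R.as_matrix();p=np.array(s["position"])
    print("t",round(s["clock"],2),"p",p.round(4),"yaw",np.degrees(np.arctan2(X[1,0],X[0,0])).round(2),"zax",X[:,2].round(3),"clampxy",((p-O)@U).round(4),((p-O)@V).round(4),"j",np.round(s["joints"],2),"F",np.round(s["wrist_force"],2),"T",np.round(s["wrist_torque"],3),"g",round(s["grip_width"],3),"ff",round(s["finger_force"],2))
    if target is not None: print("tool delta",(R.inv().apply(np.array(target)-p)).round(4))
E
python3 - <<'E'
from h import *
r=np.array([.4794,-.2348,0])
st(r-U*.004+[0,0,.12])
E
```

```text
t 2.85 p [ 0.2885 -0.5599  0.2449] yaw -175.12 zax [-0.08  -0.034 -0.996] clampxy 0.3551 0.624 j [-1.23  0.54  1.42 -0.09  1.17 -2.85] F [ 0.68 -0.5  -1.  ] T [-0.003 -0.071 -0.02 ] g 0.994 ff 0.0
tool delta [-0.2314  0.3108  0.0976]
```

Emit:
{"method": "drive_tool", "body": {
  "deltas": "0.085 -0.023 0.031 0 0 0 0;0.085 -0.023 0.031 0 0 0 0;0.085 -0.023 0.031 0 0 0 0;0.085 -0.023 0.031 0 0 0 0;0.085 -0.023 0.031 0 0 0 0;0.085 -0.023 0.031 0 0 0 0;0.085 -0.023 0.031 0 0 0 0;0.085 -0.023 0.031 0 0 0 0;0.085 -0.023 0.031 0 0 0 0;0.085 -0.023 0.031 0 0 0 0;0.085 0 0 0 0 0 0;0.085 0 0 0 0 0 0"
}}

```text
clock: 4.05
position: [0.4909, -0.2292, 0.2181]
orientation: [-0.04, -0.045, 0.998, -0.014]
wrist_force: [-0.3, -0.0, -0.9]
grip_width: 0.993
finger_force: 0.0
```

```bash
cat >> h.py <<'E'
def rot():  # rotvec in tool frame to tool-down with x along U
    q=ctrl.sense()["orientation"];R=Ro.from_quat([q[1],q[2],q[3],q[0]])
    T=Ro.from_matrix(np.c_[U,np.cross([0,0,-1],U),[0,0,-1]])
    print("turn",(R.inv()*T).as_rotvec().round(4))
E
python3 - <<'E'
from h import *
r=np.array([.4794,-.2348,0])
st(r-U*.004+[0,0,.12]);rot()
E
```

```text
t 4.05 p [ 0.4909 -0.2292  0.2181] yaw -174.93 zax [-0.079 -0.032 -0.996] clampxy 0.0949 0.3365 j [-0.61  0.48  1.64 -0.08  1.07 -2.23] F [-0.25 -0.01 -0.91] T [ 0.024 -0.084 -0.05 ] g 0.993 ff 0.0
tool delta [-0.0001 -0.0018  0.0985]
turn [-0.0208 -0.083  -0.0969]
```

Emit:
{"method": "drive_tool", "body": {
  "deltas": "0.085 0 0 0 -0.0104 -0.0415 -0.0485;0.085 0 0 0 -0.0104 -0.0415 -0.0485;0.085 0 0 0.02 0 0 0;0.085 0 0 0.03 0 0 0;0.085 0 0 0.03 0 0 0;0.085 0 0 0 0 0 0;0.085 0 0 0 0 0 0"
}}

```text
clock: 4.75
position: [0.4902, -0.2308, 0.1381]
orientation: [-0.0, -0.091, 0.996, 0.0]
wrist_force: [-0.3, 0.3, -0.2]
grip_width: 0.994
finger_force: 0.0
```

```bash
python3 - <<'E'
from h import *
r=np.array([.4794,-.2348,0])
st(r-U*.004+[0,0,.024]);rot()
E
```

```text
t 4.75 p [ 0.4902 -0.2308  0.1381] yaw -169.55 zax [-0.001  0.001 -1.   ] clampxy 0.0959 0.338 j [-0.65  0.58  1.74  0.    0.82 -2.4 ] F [-0.33  0.25 -0.19] T [ 0.019 -0.006  0.053] g 0.994 ff 0.0
tool delta [ 0.0073 -0.002   0.1141]
turn [ 0.0007 -0.0004 -0.0039]
```

Emit:
{"method": "drive_tool", "body": {
  "deltas": "0.085 0.0073 -0.002 0.02 0 0 -0.004;0.085 0 0 0.03 0 0 0;0.085 0 0 0.03 0 0 0;0.085 0 0 0.02 0 0 0;0.085 0 0 0.014 0 0 0;0.085 0 0 0 0 0 0;0.085 0 0 0 0 0 0;0.05 0 0 0 0 0 0;0.05 0 0 0 0 0 0;0.05 0 0 0 0 0 0;0.05 0 0 0 0 0 0;0.05 0 0 0 0 0 0;0.05 0 0 0 0 0 0;0.05 0 0 0 0 0 0",
  "grip_force": 25
}}

```text
clock: 6.15
position: [0.4844, -0.2333, 0.0254]
orientation: [0.001, -0.094, 0.996, -0.0]
wrist_force: [-0.1, 0.7, 6.2]
grip_width: 0.692
finger_force: 26.4
```

```bash
python3 - <<'E'
from h import *
r=np.array([.4794,-.2348,0])
st(r-U*.004+[0,0,.024]);rot()
E
```

```text
t 6.15 p [ 0.4844 -0.2333  0.0254] yaw -169.22 zax [ 0.002 -0.001 -1.   ] clampxy 0.1021 0.3394 j [-0.66  0.77  1.8   0.    0.57 -2.42] F [-0.1   0.69  6.23] T [ 0.195  0.096 -0.007] g 0.692 ff 26.4
tool delta [ 0.0012 -0.0005  0.0014]
turn [-0.0011  0.0017  0.0017]
```

Emit:
{"method": "drive_tool", "body": {
  "deltas": "0.05 0 0 -0.01 0 0 0;0.05 0 0 -0.03 0 0 0;0.05 0 0 -0.03 0 0 0;0.05 0 0 -0.03 0 0 0;0.05 -0.003 0.024 0 0 0 0;0.05 -0.003 0.024 0 0 0 0;0.05 -0.003 0.024 0 0 0 0;0.05 -0.003 0.024 0 0 0 0;0.05 -0.003 0.024 0 0 0 0;0.05 -0.003 0.024 0 0 0 0;0.05 -0.003 0.024 0 0 0 0;0.05 -0.003 0.024 0 0 0 0;0.05 -0.003 0.024 0 0 0 0;0.05 -0.003 0.024 0 0 0 0;0.05 -0.003 0.024 0 0 0 0;0.05 -0.003 0.024 0 0 0 0;0.05 -0.003 0.024 0 0 0 0;0.05 -0.003 0.024 0 0 0 0;0.05 0 0 0 0 0 0;0.05 0 0 0 0 0 0"
}}

```text
clock: 8.15
position: [0.4621, 0.1052, 0.1246]
orientation: [0.0, -0.095, 0.995, 0.0]
wrist_force: [-0.2, 0.1, -1.2]
grip_width: 0.7
finger_force: 27.7
```

```bash
python3 - <<'E'
from h import *
st(cl(.060,0,.06));rot()
a=camera("top");b=camera("scene")
x=cv2.resize(a[150:300,110:260],(400,400),interpolation=cv2.INTER_CUBIC);y=cv2.resize(b[195:345,130:280],(400,400),interpolation=cv2.INTER_CUBIC)
save(np.hstack([x,y]),"hold.png")
E
```

```text
t 8.15 p [0.4621 0.1052 0.1246] yaw -169.12 zax [ 0.001  0.    -1.   ] clampxy 0.0613 0.0026 j [-0.01  0.54  1.92  0.    0.68 -1.77] F [-0.2   0.1  -1.18] T [-0.018 -0.036 -0.05 ] g 0.7 ff 27.75
tool delta [-0.0012  0.0026  0.0646]
turn [0.     0.0006 0.0035]
```

View pics/hold.png

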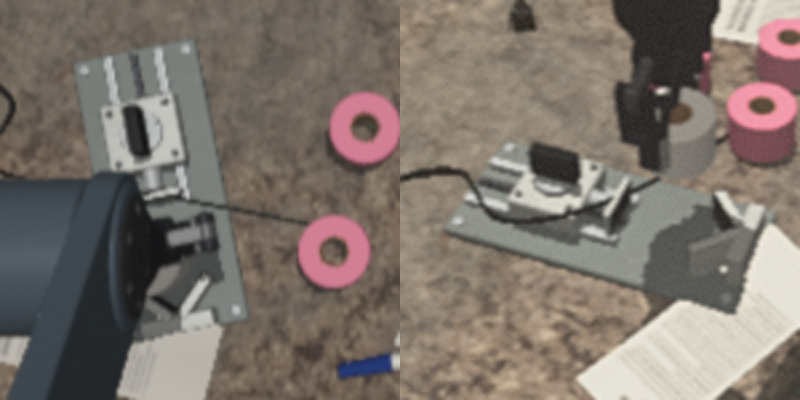

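The picture shows the roll held upright above the bed, with the V clear (scene crop around (735,230)) and the carriage well behind. I'll lower it just short of the V.

Emit:
{"method": "drive_tool", "body": {
  "deltas": "0.05 -0.002 0.0026 0.02 0 0 0.0035;0.05 0 0 0.03 0 0 0;0.05 0 0 0.02 0 0 0;0.05 0 0 0.01 0 0 0;0.05 0 0 0.005 0 0 0;0.05 0 0 0 0 0 0;0.05 0 0 0 0 0 0"
}}

```text
clock: 8.95
position: [0.4642, 0.1077, 0.0398]
orientation: [0.001, -0.092, 0.996, 0.0]
wrist_force: [-0.3, 0.1, -0.9]
grip_width: 0.694
finger_force: 27.7
```

```bash
python3 - <<'E'
from h import *
st(cl(.0668,0,.034));rot()
b=camera("scene")
save(b[195:345,150:300],"low.png",4)
E
```

```text
t 8.95 p [0.4642 0.1077 0.0398] yaw -169.44 zax [ 0.001  0.    -1.   ] clampxy 0.0587 0.0006 j [-0.01  0.71  1.95  0.    0.47 -1.76] F [-0.28  0.13 -0.9 ] T [ 0.011  0.029 -0.031] g 0.694 ff 27.75
tool delta [0.0081 0.0005 0.0058]
turn [ 0.0002  0.0015 -0.0021]
```

View pics/low.png

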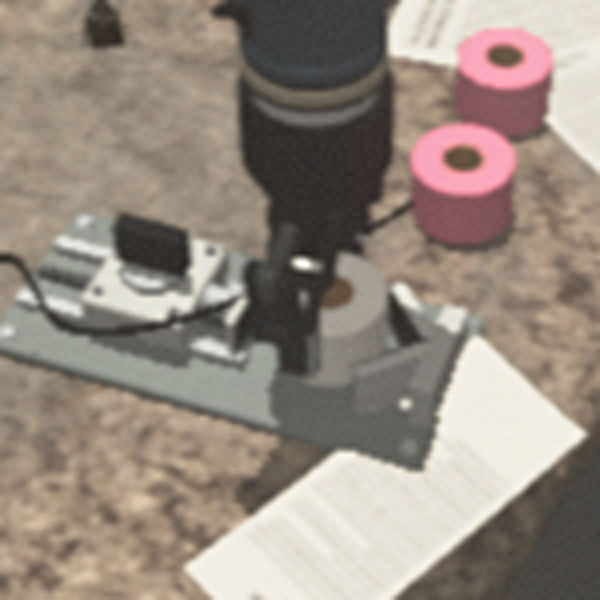

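The roll (crop centre about (345,315)) is just behind the V, upright and on the mid-line. I'll lower it and slide it in.

Emit:
{"method": "drive_tool", "body": {
  "deltas": "0.05 0 0.0005 0.003 0 0 0;0.05 0 0 0.0015 0 0 0;0.05 0.002 0 0 0 0 0;0.05 0.002 0 0 0 0 0;0.05 0.002 0 0 0 0 0;0.05 0 0 0 0 0 0;0.05 0 0 0 0 0 0"
}}

```text
clock: 9.7
position: [0.4576, 0.1073, 0.0347]
orientation: [0.0, -0.092, 0.996, 0.0]
wrist_force: [0.7, -1.1, -0.7]
grip_width: 0.693
finger_force: 27.8
```

```bash
python3 - <<'E'
from h import *
st(cl(.0668,0,.034))
E
```

```text
t 9.7 p [0.4576 0.1073 0.0347] yaw -169.42 zax [-0.  0. -1.] clampxy 0.0653 -0.0003 j [-0.01  0.72  1.97  0.    0.45 -1.76] F [ 0.67 -1.08 -0.72] T [-0.016 -0.024  0.001] g 0.693 ff 27.77
tool delta [ 0.0015 -0.0003  0.0007]
```

Emit:
{"method": "drive_tool", "body": {
  "deltas": "0.05 0.001 0 0 0 0 0;0.05 0.001 0 0 0 0 0;0.05 0 0 0 0 0 0;0.05 0 0 0 0 0 0"
}}

```text
clock: 10.1
position: [0.4573, 0.1071, 0.0348]
orientation: [0.002, -0.092, 0.996, 0.0]
wrist_force: [3.6, 2.7, -1.5]
grip_width: 0.693
finger_force: 27.8
```

```bash
python3 - <<'E'
from h import *
st(cl(.0668,0,.034))
E
```

```text
t 10.1 p [0.4573 0.1071 0.0348] yaw -169.43 zax [ 0.004  0.001 -1.   ] clampxy 0.0656 -0.0002 j [-0.01  0.72  1.97  0.    0.44 -1.77] F [ 3.58  2.66 -1.55] T [ 0.575 -0.636  0.066] g 0.693 ff 27.77
tool delta [ 0.0012 -0.0002  0.0008]
```

Emit:
{"method": "drive_tool", "body": {
  "deltas": "0.05 0 0.001 0 0 0 0;0.05 0.0005 0 0 0 0 0;0.05 0 0 0.001 0 0 0;0.05 0 0 0.0005 0 0 0;0.05 0 0 0 0 0 0;0.05 0 0 0 0 0 0"
}}

```text
clock: 10.7
position: [0.4559, 0.1081, 0.0335]
orientation: [0.001, -0.092, 0.996, 0.0]
wrist_force: [3.7, 4.4, 1.0]
grip_width: 0.696
finger_force: 28.1
```

```bash
python3 - <<'E'
from h import *
st(cl(.0668,0,.034))
F=np.array(ctrl.sense()["wrist_force"]);print(F@U,F@V)
E
```

```text
t 10.7 p [0.4559 0.1081 0.0335] yaw -169.44 zax [ 0.002  0.001 -1.   ] clampxy 0.0668 -0.0014 j [-0.01  0.72  1.97  0.    0.44 -1.76] F [3.74 4.36 1.03] T [ 0.559 -0.603  0.069] g 0.696 ff 28.08
tool delta [-0.     -0.0014 -0.0005]
-4.484196228743782 -3.5922521327481554
```

Emit:
{"method": "drive_tool", "body": {
  "deltas": "0.05 0 0.001 0 0 0 0;0.05 0 0.0005 0 0 0 0;0.05 0.0005 0 0 0 0 0;0.05 0 0 0 0 0 0;0.05 0 0 0 0 0 0"
}}

```text
clock: 11.2
position: [0.4559, 0.1083, 0.0336]
orientation: [0.002, -0.093, 0.996, -0.0]
wrist_force: [5.4, -2.8, 1.4]
grip_width: 0.694
finger_force: 28.0
```

```bash
python3 - <<'E'
from h import *
st()
F=np.array(ctrl.sense()["wrist_force"]);print(F@U,F@V)
E
```

```text
t 11.2 p [0.4559 0.1083 0.0336] yaw -169.38 zax [ 0.003 -0.001 -1.   ] clampxy 0.0668 -0.0016 j [-0.01  0.72  1.97 -0.    0.44 -1.76] F [ 5.43 -2.82  1.39] T [-0.639 -0.701  0.115] g 0.694 ff 28.03
-4.810536514077897 3.776194787179734
```

Both faces of the V now bear, so the roll is seated. It sits at TCP x = 66.8 mm plus the 5.2 mm grip offset, i.e. 72 mm. I'll ease the side load and release.

Emit:
{"method": "drive_tool", "body": {
  "deltas": "0.05 0 -0.0008 0 0 0 0;0.05 0 0 0 0 0 0;0.075 0 0 0 0 0 0;0.075 0 0 0 0 0 0;0.075 0 0 0 0 0 0;0.075 0 0 0 0 0 0;0.075 0 0 0 0 0 0;0.075 0 0 -0.005 0 0 0;0.075 0 0 -0.015 0 0 0;0.075 0 0 -0.03 0 0 0;0.075 0 0 -0.04 0 0 0;0.075 -0.03 0 -0.04 0 0 0;0.075 -0.03 0 0 0 0 0;0.075 -0.03 0 0 0 0 0;0.075 0 0 0 0 0 0"
}}

```text
clock: 12.7
position: [0.5477, 0.1252, 0.1648]
orientation: [0.004, -0.092, 0.996, 0.0]
wrist_force: [0.2, 0.7, 0.3]
grip_width: 0.879
finger_force: 0.0
```

```bash
python3 - <<'E'
from h import *
st(cl(-.036,-.0015,.1));rot()
a=camera("top");b=camera("scene")
x=cv2.resize(a[150:300,110:260],(400,400),interpolation=cv2.INTER_CUBIC);y=cv2.resize(b[195:345,130:280],(400,400),interpolation=cv2.INTER_CUBIC)
save(np.hstack([x,y]),"rel.png")
E
```

```text
t 12.7 p [0.5477 0.1252 0.1648] yaw -169.42 zax [ 0.008  0.001 -1.   ] clampxy -0.0266 -0.0012 j [ 0.03  0.56  1.68  0.    0.9  -1.73] F [0.21 0.65 0.29] T [ 0.04  -0.014 -0.022] g 0.879 ff 0.0
tool delta [-0.0089  0.0004  0.0648]
turn [-0.0007  0.0081 -0.0017]
```

View pics/rel.png

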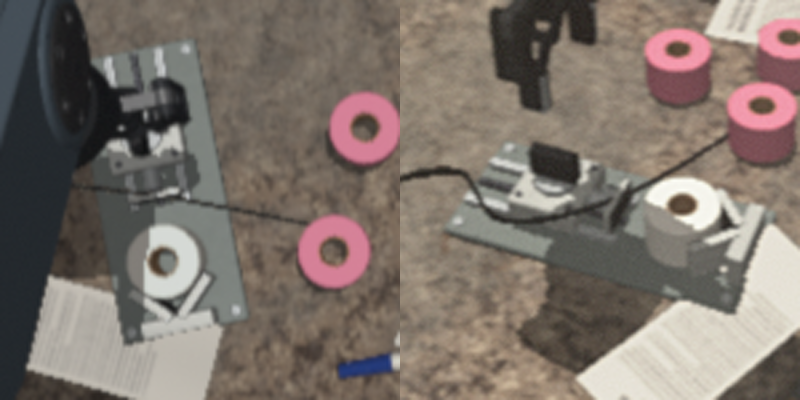

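The picture shows the roll released, upright and snug in the V: top crop (165,261), scene crop (683,235). Now to the knob.

Emit:
{"method": "drive_tool", "body": {
  "deltas": "0.045 -0.009 0 0.01 0 0.008 0;0.045 0 0 0.02 0 0 0;0.045 0 0 0.02 0 0 0;0.045 0 0 0 0 0 0;0.045 0 0 0 0 0 0;0.045 0 0 0 0 0 0"
}}

```text
clock: 13.4
position: [0.5517, 0.1265, 0.1137]
orientation: [-0.004, -0.092, 0.996, -0.0]
wrist_force: [0.4, 0.3, -0.3]
grip_width: 0.529
finger_force: 0.0
```

```bash
python3 - <<'E'
from h import *
st(cl(-.036,-.0015,.064));rot()
a=camera("top");b=camera("scene")
r=rect("top",a,.048,.451+.05,.1057+.05,.1,.1,.00025)
g=r.astype(int);m=((g.min(2)<110)).astype(np.uint8)
x=cv2.resize(r,(400,400));y=cv2.resize(b[205:305,130:230],(400,400),interpolation=cv2.INTER_CUBIC)
save(np.hstack([x,y]),"knob.png")
E
```

```text
t 13.4 p [0.5517 0.1265 0.1137] yaw -169.42 zax [-0.007 -0.001 -1.   ] clampxy -0.0308 -0.0017 j [ 0.03  0.64  1.69 -0.    0.82 -1.73] F [ 0.36  0.28 -0.28] T [-0.005 -0.015  0.029] g 0.529 ff 0.0
tool delta [-0.0056 -0.0002  0.0497]
turn [ 0.0003 -0.007  -0.0018]
```

View pics/knob.png

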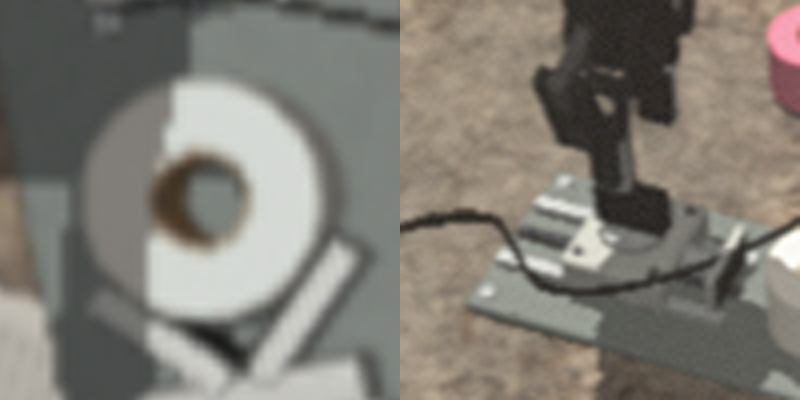

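The roll centre in the rectified crop (202,198) is within 0.7 mm of the planned seat, and the fingers are open above the knob. I'll go down and grip.

Emit:
{"method": "drive_tool", "body": {
  "deltas": "0.045 -0.0055 0 0.015 0 -0.007 0;0.045 0 0 0.015 0 0 0;0.045 0 0 0.015 0 0 0;0.045 0 0 0.005 0 0 0;0.045 0 0 0 0 0 0;0.045 0 0 0 0 0 0"
}}

```text
clock: 14.1
position: [0.5572, 0.1275, 0.0639]
orientation: [0.0, -0.092, 0.996, 0.0]
wrist_force: [0.3, 0.2, -0.1]
grip_width: 0.535
finger_force: 0.0
```

```bash
python3 - <<'E'
from h import *
st(cl(-.036,-.0015,.064));rot()
E
```

```text
t 14.1 p [0.5572 0.1275 0.0639] yaw -169.42 zax [ 0.  0. -1.] clampxy -0.0363 -0.0017 j [ 0.03  0.73  1.7   0.    0.71 -1.73] F [ 0.25  0.23 -0.06] T [-0.005 -0.066 -0.019] g 0.535 ff 0.0
tool delta [ 0.0003 -0.0002 -0.0001]
turn [ 0.0003  0.0005 -0.0017]
```

Emit:
{"method": "drive_tool", "body": {
  "deltas": "0.005 0 0 0 0 0 0;0.005 0 0 0 0 0 0;0.005 0 0 0 0 0 0;0.005 0 0 0 0 0 0;0.005 0 0 0 0 0 0;0.005 0 0 0 0 0 0;0.005 0 0 0 0 0 0;0.005 0 0 0 0 0 0",
  "grip_force": 40
}}

```text
clock: 14.9
position: [0.5571, 0.1274, 0.0639]
orientation: [0.0, -0.092, 0.996, 0.0]
wrist_force: [-0.0, -1.3, 5.2]
grip_width: 0.138
finger_force: 41.9
```

```bash
python3 - <<'E'
from h import *
st(cl(-.036,-.0015,.064))
for k in range(0,42): 
  f=k*.1;print(k,np.round([.0008*np.cos(f),-.0008*np.sin(f)],5),end="; ")
E
```

```text
t 14.9 p [0.5571 0.1274 0.0639] yaw -169.41 zax [ 0.  0. -1.] clampxy -0.0363 -0.0016 j [ 0.03  0.73  1.7   0.    0.71 -1.73] F [-0.02 -1.29  5.21] T [-0.127  0.076  0.04 ] g 0.138 ff 41.89
tool delta [ 0.0003 -0.0001 -0.0001]
0 [ 0.0008 -0.    ]; 1 [ 8.e-04 -8.e-05]; 2 [ 0.00078 -0.00016]; 3 [ 0.00076 -0.00024]; 4 [ 0.00074 -0.00031]; 5 [ 0.0007  -0.00038]; 6 [ 0.00066 -0.00045]; 7 [ 0.00061 -0.00052]; 8 [ 0.00056 -0.00057]; 9 [ 0.0005  -0.00063]; 10 [ 0.00043 -0.00067]; 11 [ 0.00036 -0.00071]; 12 [ 0.00029 -0.00075]; 13 [ 0.00021 -0.00077]; 14 [ 0.00014 -0.00079]; 15 [ 6.e-05 -8.e-04]; 16 [-2.e-05 -8.e-04]; 17 [-0.0001  -0.00079]; 18 [-0.00018 -0.00078]; 19 [-0.00026 -0.00076]; 20 [-0.00033 -0.00073]; 21 [-0.0004  -0.00069]; 22 [-0.00047 -0.00065]; 23 [-0.00053 -0.0006 ]; 24 [-0.00059 -0.00054]; 25 [-0.00064 -0.00048]; 26 [-0.00069 -0.00041]; 27 [-0.00072 -0.00034]; 28 [-0.00075 -0.00027]; 29 [-0.00078 -0.00019]; 30 [-0.00079 -0.00011]; 31 [-8.e-04 -3.e-05]; 32 [-8.e-04  5.e-05]; 33 [-0.00079  0.00013]; 34 [-0.00077  0.0002 ]; 35 [-0.00075  0.00028]; 36 [-0.00072  0.00035]; 37 [-0.00068  0.00042]; 38 [-0.00063  0.00049]; 39 [-0.00058  0.00055]; 40 [-0.00052  0.00061]; 41 [-0.00046  0.00065];
```

Gripped (opening about 12 mm). First 1 rad: no touch is possible before 2.0 rad.

Emit:
{"method": "drive_tool", "body": {
  "deltas": "0.005 0.0008 0 0 0 0 0.1;0.005 0.0008 -0.00008 0 0 0 0.1;0.005 0.00078 -0.00016 0 0 0 0.1;0.005 0.00076 -0.00024 0 0 0 0.1;0.005 0.00074 -0.00031 0 0 0 0.1;0.005 0.0007 -0.00038 0 0 0 0.1;0.005 0.00066 -0.00045 0 0 0 0.1;0.005 0.00061 -0.00052 0 0 0 0.1;0.005 0.00056 -0.00057 0 0 0 0.1;0.005 0.0005 -0.00063 0 0 0 0.1"
}}

```text
clock: 15.9
position: [0.5496, 0.1267, 0.0639]
orientation: [0.0, 0.398, 0.917, 0.001]
wrist_force: [-0.7, 1.8, 5.9]
grip_width: 0.144
finger_force: 42.0
```

```bash
cat >> h.py <<'E'
def kn():
    s=ctrl.sense();F=np.array(s["wrist_force"]);q=s["orientation"];X=Ro.from_quat([q[1],q[2],q[3],q[0]]).as_matrix()
    y=np.arctan2(X[1,0],X[0,0]);p=np.array(s["position"])
    phi=(np.radians(-169.41)-y)%(2*np.pi)
    print("t",round(s["clock"],2),"phi",round(phi,4),"x",((p-O)@U*1e3).round(2),"exp",round(-36.3+8*phi,2),"y",((p-O)@V*1e3).round(2),"Fu,Fv,Fz",(F@U).round(2),(F@V).round(2),F[2].round(2),"Tz",round(s["wrist_torque"][2],4),"j6",round(s["joints"][5],3),"eff6",round(s["effort"][5],4),"ff",round(s["finger_force"],1))
E
python3 -c "from h import *;kn()"
```

```text
t 15.9 phi 1.004 x -28.7 exp -28.27 y -2.3 Fu,Fv,Fz 0.32 -1.93 5.89 Tz 0.2116 j6 -0.725 eff6 -0.4745 ff 42.0
```

Emit:
{"method": "drive_tool", "body": {
  "deltas": "0.005 0.00043 -0.00067 0 0 0 0.1;0.005 0.00036 -0.00071 0 0 0 0.1;0.005 0.00029 -0.00075 0 0 0 0.1;0.005 0.00021 -0.00077 0 0 0 0.1;0.005 0.00014 -0.00079 0 0 0 0.1;0.005 0.00006 -0.0008 0 0 0 0.1;0.005 -0.00002 -0.0008 0 0 0 0.1;0.005 -0.0001 -0.00079 0 0 0 0.1"
}}

```text
clock: 16.7
position: [0.5439, 0.1257, 0.0639]
orientation: [0.0, 0.724, 0.69, 0.002]
wrist_force: [1.0, 2.5, 4.3]
grip_width: 0.143
finger_force: 41.8
```

```bash
python3 - <<'E'
from h import *
kn()
b=camera("scene");kn();kn();save(b[215:305,150:270],"gap.png",5)
E
```

```text
t 16.7 phi 1.8042 x -22.96 exp -21.87 y -2.39 Fu,Fv,Fz -1.47 -2.3 4.27 Tz 0.1852 j6 0.073 eff6 -0.4844 ff 41.8
t 16.75 phi 1.8071 x -22.92 exp -21.84 y -2.39 Fu,Fv,Fz -1.71 -2.5 3.73 Tz -0.0271 j6 0.076 eff6 0.2142 ff 41.9
t 16.75 phi 1.8071 x -22.92 exp -21.84 y -2.39 Fu,Fv,Fz -1.71 -2.5 3.73 Tz -0.0271 j6 0.076 eff6 0.2142 ff 41.9
```

View pics/gap.png

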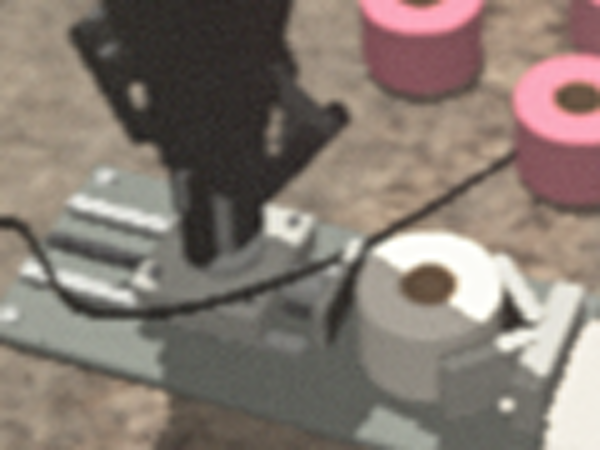

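The picture shows the pad (crop (345,290)) still a few mm short of the roll (crop (430,320)). The gripper is clear of the block. Continuing in small steps and reading the torque while it moves.

Emit:
{"method": "drive_tool", "body": {
  "deltas": "0.005 -0.00018 -0.00078 0 0 0 0.1;0.005 -0.00026 -0.00076 0 0 0 0.1"
}}

```text
clock: 16.95
position: [0.5425, 0.1253, 0.064]
orientation: [0.0, 0.789, 0.615, 0.002]
wrist_force: [2.5, 2.8, 4.9]
grip_width: 0.141
finger_force: 41.9
```

```bash
python3 -c "from h import *;kn()"
```

```text
t 16.95 phi 2.0024 x -21.52 exp -20.28 y -2.3 Fu,Fv,Fz -2.97 -2.29 4.91 Tz 0.185 j6 0.271 eff6 -0.4983 ff 41.9
```

Emit:
{"method": "drive_tool", "body": {
  "deltas": "0.005 -0.00033 -0.00073 0 0 0 0.1"
}}

```text
clock: 17.05
position: [0.5418, 0.1252, 0.0639]
orientation: [0.0, 0.819, 0.574, 0.002]
wrist_force: [2.3, 2.7, 4.8]
grip_width: 0.141
finger_force: 41.9
```

```bash
python3 -c "from h import *;kn()"
```

```text
t 17.05 phi 2.1025 x -20.83 exp -19.48 y -2.25 Fu,Fv,Fz -2.8 -2.2 4.8 Tz 0.111 j6 0.371 eff6 -0.4903 ff 41.9
```

Emit:
{"method": "drive_tool", "body": {
  "deltas": "0.005 -0.0004 -0.00069 0 0 0 0.1"
}}

```text
clock: 17.15
position: [0.5411, 0.125, 0.064]
orientation: [0.0, 0.846, 0.533, 0.002]
wrist_force: [1.5, 3.1, 4.4]
grip_width: 0.147
finger_force: 41.8
```

```bash
python3 -c "from h import *;kn()"
```

```text
t 17.15 phi 2.2025 x -20.1 exp -18.68 y -2.22 Fu,Fv,Fz -2.07 -2.71 4.35 Tz 0.1683 j6 0.471 eff6 -0.4907 ff 41.8
```

Emit:
{"method": "drive_tool", "body": {
  "deltas": "0.005 -0.00047 -0.00065 0 0 0 0.1"
}}

```text
clock: 17.25
position: [0.5404, 0.1248, 0.0639]
orientation: [0.0, 0.872, 0.49, 0.002]
wrist_force: [1.5, 3.6, 4.1]
grip_width: 0.141
finger_force: 41.8
```

```bash
python3 -c "from h import *;kn()"
```

```text
t 17.25 phi 2.3025 x -19.35 exp -17.88 y -2.16 Fu,Fv,Fz -2.15 -3.24 4.08 Tz 0.1573 j6 0.57 eff6 -0.4919 ff 41.8
```

The joint-6 effort is the cleaner signal: baseline about −0.49, and it should rise 0.022 per step after touch.

Emit:
{"method": "drive_tool", "body": {
  "deltas": "0.005 -0.00053 -0.0006 0 0 0 0.1"
}}

```text
clock: 17.35
position: [0.5397, 0.1246, 0.064]
orientation: [0.0, 0.895, 0.446, 0.002]
wrist_force: [2.4, 2.3, 3.7]
grip_width: 0.143
finger_force: 41.8
```

```bash
python3 -c "from h import *;kn()"
```

```text
t 17.35 phi 2.4024 x -18.63 exp -17.08 y -2.08 Fu,Fv,Fz -2.79 -1.86 3.67 Tz 0.1843 j6 0.67 eff6 -0.4924 ff 41.8
```

Emit:
{"method": "drive_tool", "body": {
  "deltas": "0.005 -0.00059 -0.00054 0 0 0 0.1"
}}

```text
clock: 17.45
position: [0.539, 0.1244, 0.064]
orientation: [0.0, 0.916, 0.4, 0.002]
wrist_force: [2.2, 2.8, 4.2]
grip_width: 0.142
finger_force: 41.8
```

```bash
python3 -c "from h import *;kn()"
```

```text
t 17.45 phi 2.5024 x -17.85 exp -16.28 y -2.04 Fu,Fv,Fz -2.72 -2.37 4.22 Tz 0.141 j6 0.77 eff6 -0.4928 ff 41.8
```

Emit:
{"method": "drive_tool", "body": {
  "deltas": "0.005 -0.00064 -0.00048 0 0 0 0.1"
}}

```text
clock: 17.55
position: [0.5383, 0.1242, 0.0639]
orientation: [0.0, 0.935, 0.354, 0.002]
wrist_force: [2.0, 2.6, 3.5]
grip_width: 0.143
finger_force: 41.8
```

```bash
python3 -c "from h import *;kn()"
```

```text
t 17.55 phi 2.6023 x -17.12 exp -15.48 y -1.97 Fu,Fv,Fz -2.43 -2.16 3.47 Tz 0.183 j6 0.87 eff6 -0.493 ff 41.8
```

Emit:
{"method": "drive_tool", "body": {
  "deltas": "0.005 -0.00069 -0.00041 0 0 0 0.1"
}}

```text
clock: 17.65
position: [0.5375, 0.124, 0.0639]
orientation: [0.0, 0.952, 0.307, 0.002]
wrist_force: [2.3, 2.0, 4.7]
grip_width: 0.14
finger_force: 41.8
```

```bash
python3 -c "from h import *;kn()"
```

```text
t 17.65 phi 2.7023 x -16.36 exp -14.68 y -1.88 Fu,Fv,Fz -2.6 -1.59 4.66 Tz 0.118 j6 0.969 eff6 -0.4932 ff 41.8
```

Emit:
{"method": "drive_tool", "body": {
  "deltas": "0.005 -0.00072 -0.00034 0 0 0 0.1"
}}

```text
clock: 17.75
position: [0.5368, 0.1238, 0.0639]
orientation: [0.0, 0.966, 0.259, 0.002]
wrist_force: [2.6, 1.9, 3.9]
grip_width: 0.142
finger_force: 41.8
```

```bash
python3 -c "from h import *;kn()"
```

```text
t 17.75 phi 2.8022 x -15.6 exp -13.88 y -1.8 Fu,Fv,Fz -2.93 -1.34 3.93 Tz 0.1398 j6 1.069 eff6 -0.4933 ff 41.8
```

Emit:
{"method": "drive_tool", "body": {
  "deltas": "0.005 -0.00075 -0.00027 0 0 0 0.1"
}}

```text
clock: 17.85
position: [0.5361, 0.1235, 0.064]
orientation: [0.0, 0.978, 0.211, 0.002]
wrist_force: [1.8, 1.3, 4.1]
grip_width: 0.147
finger_force: 41.8
```

```bash
python3 -c "from h import *;kn()"
```

```text
t 17.85 phi 2.9021 x -14.84 exp -13.08 y -1.71 Fu,Fv,Fz -2.04 -0.91 4.12 Tz 0.2241 j6 1.169 eff6 -0.4775 ff 41.8
```

Emit:
{"method": "drive_tool", "body": {
  "deltas": "0.005 -0.00078 -0.00019 0 0 0 0.1"
}}

```text
clock: 17.95
position: [0.5354, 0.1233, 0.064]
orientation: [0.0, 0.987, 0.162, 0.002]
wrist_force: [2.8, 0.8, 3.8]
grip_width: 0.145
finger_force: 41.8
```

```bash
python3 -c "from h import *;kn()"
```

```text
t 17.95 phi 3.002 x -14.1 exp -12.28 y -1.63 Fu,Fv,Fz -2.87 -0.23 3.77 Tz 0.2138 j6 1.268 eff6 -0.4564 ff 41.8
```

Emit:
{"method": "drive_tool", "body": {
  "deltas": "0.005 -0.00079 -0.00011 0 0 0 0.1"
}}

```text
clock: 18.05
position: [0.5346, 0.1231, 0.064]
orientation: [0.0, 0.994, 0.112, 0.002]
wrist_force: [3.0, 1.2, 2.9]
grip_width: 0.139
finger_force: 41.8
```

```bash
python3 -c "from h import *;kn()"
```

```text
t 18.05 phi 3.1017 x -13.35 exp -11.49 y -1.56 Fu,Fv,Fz -3.17 -0.62 2.87 Tz 0.1975 j6 1.368 eff6 -0.4356 ff 41.8
```

The effort slope is now 0.021 per 0.1 rad, as specified. Touch was at about φ = 2.83, so the force is now about 7.4 N. Another 0.13 rad gives about 11 N.

Emit:
{"method": "drive_tool", "body": {
  "deltas": "0.005 -0.0006 -0.00002 0 0 0 0.07;0.005 -0.0005 0 0 0 0 0.06"
}}

```text
clock: 18.25
position: [0.5336, 0.1228, 0.064]
orientation: [0.0, 0.999, 0.048, 0.002]
wrist_force: [1.9, 0.1, 3.7]
grip_width: 0.144
finger_force: 41.8
```

```bash
python3 -c "from h import *;kn()"
```

```text
t 18.25 phi 3.2301 x -12.32 exp -10.46 y -1.43 Fu,Fv,Fz -1.89 0.22 3.67 Tz 0.1856 j6 1.496 eff6 -0.1184 ff 41.8
```

Emit:
{"method": "drive_tool", "body": {
  "deltas": "0.005 0 0 0 0 0 0;0.005 0 0 0 0 0 0;0.005 0 0 0 0 0 0;0.005 0 0 0 0 0 0"
}}

```text
clock: 18.65
position: [0.5336, 0.1228, 0.0639]
orientation: [-0.0, 0.999, 0.049, 0.002]
wrist_force: [4.5, 0.3, 6.8]
grip_width: 0.142
finger_force: 42.0
```

```bash
python3 -c "from h import *;kn()"
```

```text
t 18.65 phi 3.2293 x -12.24 exp -10.47 y -1.44 Fu,Fv,Fz -4.44 0.48 6.78 Tz 0.0283 j6 1.495 eff6 0.0079 ff 42.0
```

Emit:
{"method": "drive_tool", "body": {
  "deltas": "0.045 0 0 0 0 0 0;0.045 0 0 0 0 0 0;0.045 0 0 0 0 0 0;0.045 0 0 0 0 0 0;0.045 0 0 0 0 0 0;0.045 0 0 -0.01 0 0 0;0.045 0 0 -0.03 0 0 0;0.045 0 0 -0.04 0 0 0;0.045 0.03 0 -0.04 0 0 0;0.045 0.05 0 0 0 0 0;0.045 0.05 0 0 0 0 0;0.045 0 0 0 0 0 0;0.045 0 0 0 0 0 0"
}}

```text
clock: 19.95
position: [0.6608, 0.1352, 0.183]
orientation: [-0.0, 0.999, 0.048, -0.001]
wrist_force: [-0.5, 0.6, -0.4]
grip_width: 0.525
finger_force: 0.0
```

```bash
python3 - <<'E'
from h import *
kn()
a=camera("top");b=camera("scene")
x=cv2.resize(a[155:295,120:260],(400,400),interpolation=cv2.INTER_CUBIC);y=cv2.resize(b[205:325,140:260],(400,400),interpolation=cv2.INTER_CUBIC)
save(np.hstack([x,y]),"end.png")
E
```

```text
t 19.95 phi 3.2302 x -139.57 exp -10.46 y 9.97 Fu,Fv,Fz 0.34 -0.68 -0.38 Tz -0.0476 j6 1.511 eff6 0.0008 ff 0.0
```

View pics/end.png

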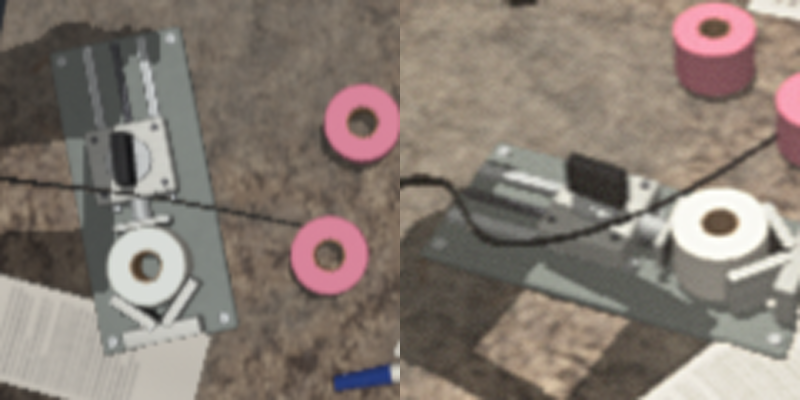

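The picture shows the pad against the roll (top crop (140,222)), the roll upright in the V at (147,265), the knob turned about 185°, and the gripper clear of everything. I'm handing in.

```bash
python3 -c "from h import *;print(ctrl.hand_in())"
```

```text
the job is handed in; nothing more can be done
None
```

The job is handed in: the small roll is released upright in the V and the pad holds it with about 11 N (estimated from joint-6 effort and knob angle); the arm never went near the large roll, and no verdict came back.

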